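# Lay out the toy harbour on the bench

## Robot

A 6-joint arm with a two-finger parallel gripper is mounted at the origin on the work surface. World frame = base frame: x ahead of the robot, y to its left, z up, the work surface at z = 0. Lengths are in m, angles in rad, forces in N, time in s.
With the tool pointing down it reaches from about 0.25 to 0.85 m from the base axis. Payload 12.5 kg.
Tool frame: the origin (TCP) lies at the very end of the fingers, on their centre line; the grasp point (between the pads) lies 19 mm behind it (bot.tcp_to_grasp is the distance from the TCP to the grasp point, in m); z points along the fingers, y is the line along which they close (so a half turn about z gives the same grasp; the last joint's range is limited). The gripper opens to 93 mm and grips with 3 to 60 N. Pads are 15 mm wide; open, the fingers measure 128 mm over their backs; the gripper's body (75 mm by 188 mm) begins 65 mm behind the grasp point.
Start: joints at [1.059, 0.351, 1.652, -0, 1.139, -0.085], TCP at [0.228, 0.501, 0.219] pointing down, gripper open.
Joint ranges: [-2.75, 2.75], [-0.79, 2.1], [0.01, 2.65], [-1.57, 4.71], [0.07, 3.14], [-2.87, 2.87]. Speed limits (rad/s): [2.22, 2.22, 2.79, 3.14, 3.14, 3.14].

## Interface

Orientations are given as a unit quaternion [x, y, z, w].
In Python, from workcell import observe, imaging, ticket, bot gives the robot as it stands. The module is installed in compiled form; this text tells all that it offers.
- The arm moves only by the shell command python3 -m jog 'ROWS'. ROWS is JSON, a list of rows, each a list of 7 numbers: the turn, a rotation vector about the tool's x, y, z in units of 5 degrees (1.0 is 5 degrees), then the shift along the tool's x, y, z in m, then the finger opening in m, from 0 to 0.093. In form: [[ax, ay, az, dx, dy, dz, grip], ...]. A call has 1 to 10 rows; each row is the pose to reach, as a shift and turn from the pose commanded when the call began, along the tool's axes at that moment; what a row does not reach only later rows make up. A row lasts 1/12 s, in which the tool goes at most 41.7 mm and 7.16 degrees, less where a joint would pass 70% of its speed; a pose out of reach is approached as far as the arm can. A call with a gripper value outside its range is refused whole. The fingers move at their own pace and stop on an object; the grip force is fixed at half the most. Time passes only in rows, so rows that repeat a pose let the fingers close. It gives the time, the measured TCP pose, the force, the opening and the grip force at its end, in the units of the state.
- observe(): the state, without advancing time (a new reading comes with each control period).
- imaging.camera(name): name is "scene" or "top" or "wrist"; returns (picture, depth): 420x560x3 uint8, red, green, blue; 420x560 float32, m along the optical axis (not along the pixel's ray), 0 where there is no reading.
- imaging.camera_model(name): a dict with "fx", "fy", "cx", "cy" (pixels), "D" ([k1, k2, p1, p2, k3] as OpenCV has them; the pictures are not rectified), "R" (3x3) and "t" (3): a world point X has camera coordinates R X + t; the wrist camera has in their place "hand_eye" (4x4, takes a point from camera to tool coordinates, whose origin is the TCP and whose axes are the flange's). Camera axes: x right, y down, z forward; pixel columns grow to the right and rows downward; lengths in m; the calibration is good to about 2 mm. A picture is of the moment at which its call begins: read the wrist's pose just before it. camera_model takes no time and is no camera call.
- ticket.close_job(): hands the job in; it is judged then, once.
The state is a dict: "time": time; "q": joint angles; "joint_velocities": joint speeds; "joint_torque": joint torques, N m; "position": TCP position; "orientation": TCP orientation; "ft_force": force on the tool from outside, world axes, zero at the start; "wrist_torque": the same for the moment, N m; "opening": finger opening in m; "grip_force": force on a finger pad.
Only numpy, scipy, OpenCV 4.12 (cv2) and the standard library are available. Lean on these libraries where they do the work, as an engineer would, in place of code of your own. Each camera call takes 0.05 s, during which the arm holds its last target. There are 200 camera calls.

## Task

Set up the toy harbour: put the two loose wooden rings on the stacking toy's peg, the wide one at the bottom and the small one on top of it, to make the lighthouse; stand the ceramic bird upright in the middle of the square wooden quay block; and set the blue boat upright on the bench exactly halfway between the lighthouse and the quay block, in line with both (it may point either way). Leave the flashlight and the toy car where they are, let go of everything and leave it all at rest.

Things in the scene. Friction and masses are not known exactly. Their poses are not given: they have to be found in the camera images.
- tower: wooden stacking toy, fixed to the bench: round dark base 80 mm across and 12 mm thick with a pale 14 mm thick upright peg in its centre, rounded peg top 68 mm above the bench. Origin: centre of the base's underside, on the bench, z up. Its y axis lies along the line to the quay block, which is 280 mm away centre to centre, on either the +y or the -y side.
- quay: wooden quay block, fixed to the bench: 80 x 80 mm, 30 mm high, flat top with three thin dark plank lines. Origin: centre of its underside, on the bench, z up. Centre 280 mm from the tower's centre.
- big_ring: the wide wooden ring, loose, lying flat on the bench: 64 mm outside diameter, 28 mm hole, 22 mm high, 45 g. Origin: centre of its underside, z up along the hole. On the tower alone its origin is 12 mm above the bench.
- small_ring: the small wooden ring, loose, lying flat on the bench: 46 mm outside diameter, 28 mm hole, 22 mm high, 25 g. Origin: centre of its underside, z up along the hole. On top of the wide ring on the tower its origin is 34 mm above the bench.
- bird: white ceramic bird figurine, loose, standing upright: 68 mm high; round body 41 mm across between 18 and 34 mm height (best gripped there across y), on a 32 mm wide foot; head and beak towards +x (beak tip 29 mm out), tail towards -x (about 38 mm out, 27 to 45 mm high). About 110 g. Origin: centre of the underside, z up.
- boat: blue plastic toy boat, loose, upright on its flat bottom: hull 105 mm long along x (50 mm to the stern at -x, 55 mm to the bow), 50 mm wide, 26 mm high; centred over the origin a box cabin 36 mm along x, 32 mm along y, from 26 to 54 mm height (good to grip across y), with a 14 mm round funnel up to 64 mm. About 90 g. Origin: on the underside below the cabin's centre, z up.
- flashlight: bystander: grey plastic flashlight lying on the bench, 130 mm long along its x, 36 mm thick. Origin: middle of its underside.
- car: bystander: wooden toy car, 90 mm long along its x, 54 mm wide, 48 mm high. Origin: centre of its underside.
Things that resemble listed ones, but are neither listed nor needed, are in the scene too. Leave any red look-alike of the quay alone.

How it is judged:
At the end, for the whole second after the job is handed in: Rings flat on the peg, wide one on the base, small one on it (heights within 5 mm, 10 mm of the axis); bird on the quay block within 15 mm of its centre; boat on the bench 140 mm from tower and quay centres and on their line (15 mm each); all upright within 7 degrees, at rest, released (horizontal distance between each of big_ring, small_ring and tower below 0.01 m and z of big_ring in the frame of tower between 0.007 and 0.017 m and z of small_ring in the frame of tower between 0.029 and 0.039 m and horizontal distance between bird and quay below 0.015 m and z of bird in the frame of quay between 0.025 and 0.035 m and x of boat in the frame of tower between -0.015 and 0.015 m and horizontal distance between boat and tower between 0.125 and 0.155 m and horizontal distance between boat and quay between 0.125 and 0.155 m and height (world z) of boat between -0.005 and 0.005 m and angle between each of big_ring, small_ring, bird, boat's own z axis and vertical below 0.12 rad and linear speed of each of big_ring, small_ring, bird, boat below 0.02 m/s and angular speed of each of big_ring, small_ring, bird, boat below 0.3 rad/s); the robot touches nothing.
It fails at once if the flashlight was moved by more than 15 mm (distance of flashlight from where it was at the start of the episode above 0.015 m).
It fails at once if the toy car was moved by more than 15 mm (distance of car from where it was at the start of the episode above 0.015 m).
It also fails if it takes over 120 s, if anything falls off the work surface, if the arm or the gripper's body presses on something with over 40 N, if the wrist force passes 120 N, or if a joint passes its speed limit or range.

## Working session

There is one attempt and no reset: what is moved stays moved. The work goes in short steps, Python scripts to look and compute and a shell command to move; the robot and the scene stay as the last step left them, time stands still between calls to the robot, and variables do not carry over. Pictures are saved under pics/ and viewed, at most 14 in all, crops included, and the job is handed in when it is done.

```bash
mkdir -p pics; python3 - <<'E'
from workcell import observe, imaging
import cv2, numpy as np
s=observe(); print(s)
for n in ("scene","top"):
    p,d=imaging.camera(n); cv2.imwrite(f"pics/{n}0.png",p[:,:,::-1]); np.savez(f"{n}0.npz",p=p,d=d)
for n in ("scene","top","wrist"): print(n,imaging.camera_model(n))
E
```

```text
{'time': 0.0, 'q': array([ 1.05939952e+00,  3.51252059e-01,  1.65244211e+00, -5.58651614e-06,
        1.13909919e+00, -8.46270337e-02]), 'joint_velocities': array([-3.58736406e-04, -8.15549733e-04, -7.68470370e-05, -8.39956851e-05,
       -6.17973532e-04,  5.92576806e-04]), 'joint_torque': array([-8.53517249e-04, -4.97324395e+01, -2.85249388e+01,  6.98328554e-02,
        2.56790029e-02, -8.34939669e-05]), 'position': array([0.22748008, 0.50036241, 0.21808592]), 'orientation': array([ 2.11768041e-01,  9.77319772e-01, -5.74634602e-04, -1.73851101e-04]), 'ft_force': array([0.68342411, 0.16228472, 0.52993244]), 'wrist_torque': array([ 0.00081694,  0.01466583, -0.02308985]), 'grip_force': 0.0, 'opening': 0.09309176219638485}
scene {'fx': 541.6963671832004, 'fy': 541.6963671832004, 'cx': 282.0027611058831, 'cy': 201.9959343970533, 'D': array([-0.13594354,  0.        ,  0.        ,  0.        ,  0.        ]), 'R': array([[ 0.7605675 ,  0.64925766, -0.00125311],
       [ 0.54702822, -0.64184887, -0.53739199],
       [-0.34971017,  0.4080374 , -0.84333165]]), 't': array([-0.44046909, -0.29179
[... 250 characters left out ...]
281716],
       [-0.99209988,  0.00797056, -0.12519707],
       [ 0.12528637,  0.01191267, -0.9920491 ]]), 't': array([0.00224153, 0.57397647, 1.05896149])}
wrist {'fx': 313.52106199072585, 'fy': 313.52106199072585, 'cx': 283.92438626579053, 'cy': 211.18951204151915, 'D': array([-0.06787328,  0.        ,  0.        ,  0.        ,  0.        ]), 'hand_eye': array([[-4.44008240e-04, -9.64306634e-01, -2.64787686e-01,
         7.36448141e-02],
       [ 9.99999767e-01, -5.65284713e-04,  3.81814064e-04,
         8.46990829e-04],
       [-5.17866266e-04, -2.64787454e-01,  9.64306661e-01,
        -1.67573793e-01],
       [ 0.00000000e+00,  0.00000000e+00,  0.00000000e+00,
         1.00000000e+00]])}
```

View pics/top0.png

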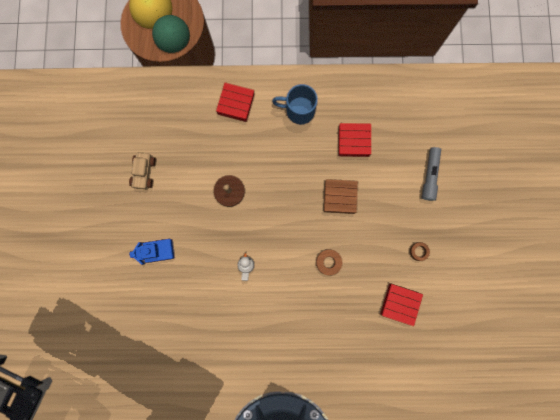

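View pics/scene0.png

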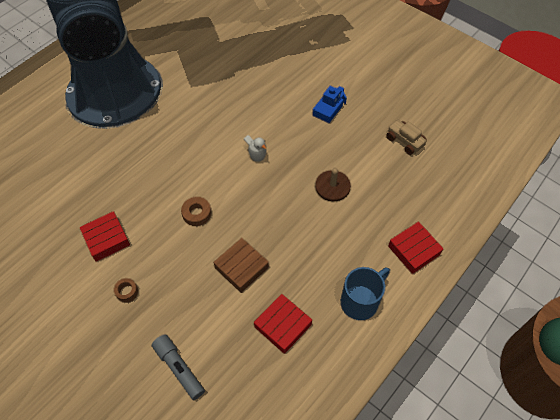

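Top view: the tower is at (229,191), and the brown wooden quay is at (341,197). The three red look-alikes at (236,101), (355,140) and (402,305) are not the quay: the brown one is wooden and about 280 mm from the tower. The big ring is at (329,262), small ring (420,251), bird (246,266), boat (153,251), car (143,171) and flashlight (432,173). Next I measure these and enlarge the ones I need.

```bash
cat > h.py <<'E'
import numpy as np, cv2
from workcell import observe, imaging
from scipy.spatial.transform import Rotation as Ro
def cloud(name,d,s=None):
    m=imaging.camera_model(name); K=np.array([[m['fx'],0,m['cx']],[0,m['fy'],m['cy']],[0,0,1]])
    v,u=np.mgrid[0:d.shape[0],0:d.shape[1]]
    n=cv2.undistortPoints(np.stack([u,v],-1).reshape(-1,1,2).astype(float),K,m['D']).reshape(d.shape+(2,))
    c=np.dstack([n*d[...,None],d])
    if 'R' in m: w=(c-m['t'])@m['R']
    else:
        H=m['hand_eye']; t=c@H[:3,:3].T+H[:3,3]
        w=t@Ro.from_quat(s['orientation']).as_matrix().T+s['position']
    w[d<=0]=np.nan
    return w
E
python3 - <<'E'
from h import *
for n in("top","scene"):
    z=np.load(n+"0.npz"); w=cloud(n,z['d']); p=z['p']
    Z=w[...,2]; m=((Z>0.006)&(w[...,0]>.2)&(w[...,0]<.9)&(abs(w[...,1])<.5)).astype(np.uint8)
    k,l,st,ce=cv2.connectedComponentsWithStats(m)
    print(n)
    for i in range(1,k):
        if st[i,4]<60: continue
        q=w[l==i]; zt=q[:,2]; r=cv2.minAreaRect((q[:,:2]*1000).astype(np.float32))
        a=cv2.minEnclosingCircle((q[:,:2]*1000).astype(np.float32))
        print(ce[i].round(),st[i,4],"mean",q.mean(0).round(3),"zmax %.3f"%zt.max(),"rect",np.round(r[0]),np.round(r[1]),round(r[2]),p[l==i].mean(0).round())
z=np.load("top0.npz")['p'][:,:,::-1]
c=lambda x,y:cv2.resize(z[y-33:y+33,x-33:x+33],(264,264),interpolation=2)
cv2.imwrite("pics/crop1.png",np.vstack([np.hstack([c(229,191),c(341,197),c(329,262)]),np.hstack([c(246,266),c(153,251),c(420,251)])]))
E
```

```text
top
[235. 101.] 1058 mean [0.843 0.11  0.028] zmax 0.036 rect [846. 111.] [82. 82.] 75 [174.  47.  43.]
[299. 103.] 885 mean [ 0.829 -0.05   0.052] zmax 0.089 rect [822. -45.] [ 76. 103.] 21 [50. 62. 76.]
[355. 139.] 1053 mean [ 0.742 -0.189  0.028] zmax 0.036 rect [ 744. -190.] [77. 82.] 88 [181.  49.  46.]
[431. 175.] 674 mean [ 0.649 -0.377  0.029] zmax 0.040 rect [ 654. -382.] [ 36. 132.] 77 [96. 95. 96.]
[142. 170.] 722 mean [0.665 0.342 0.032] zmax 0.052 rect [669. 347.] [55. 91.] 84 [146. 115.  84.]
[229. 190.] 766 mean [0.617 0.126 0.014] zmax 0.072 rect [617. 127.] [79. 76.] 1 [94. 59. 41.]
[341. 196.] 1093 mean [ 0.598 -0.151  0.028] zmax 0.036 rect [ 599. -152.] [80. 81.] 87 [136.  87.  57.]
[153. 251.] 819 mean [0.466 0.307 0.032] zmax 0.068 rect [466. 316.] [ 55. 105.] 9 [ 50.  86. 162.]
[419. 251.] 222 mean [ 0.461 -0.341  0.019] zmax 0.026 rect [ 462. -342.] [46. 44.] 89 [118.  77.  51.]
[329. 262.] 449 mean [ 0.437 -0.121  0.021] zmax 0.027 rect [ 437. -121.] [62. 62.] 30 [144.  94.  62.]
[246. 266.] 293 mean [0.428 0.08  0.048] zmax 0.071 rect [427.  84.] [39. 62.] 6
[... 745 characters left out ...]
 [ 0.341 -0.295  0.027] zmax 0.034 rect [ 336. -293.] [82. 85.] 71 [137.  30.  27.]
[415. 247.] 1575 mean [0.849 0.105 0.027] zmax 0.035 rect [848. 109.] [85. 82.] 75 [138.  30.  27.]
[241. 264.] 1682 mean [ 0.604 -0.155  0.027] zmax 0.036 rect [ 600. -152.] [82. 82.] 86 [104.  67.  41.]
[364. 291.] 1557 mean [ 0.829 -0.055  0.053] zmax 0.087 rect [825. -48.] [ 77. 100.] 20 [33. 48. 61.]
[125. 289.] 355 mean [ 0.464 -0.345  0.018] zmax 0.026 rect [ 462. -344.] [45. 47.] 69 [90. 59. 36.]
[283. 323.] 1839 mean [ 0.747 -0.195  0.028] zmax 0.034 rect [ 745. -193.] [81. 80.] 88 [147.  32.  30.]
[177. 365.] 1179 mean [ 0.655 -0.383  0.029] zmax 0.039 rect [ 655. -384.] [ 36. 132.] 78 [77. 80. 80.]
```

View pics/crop1.png

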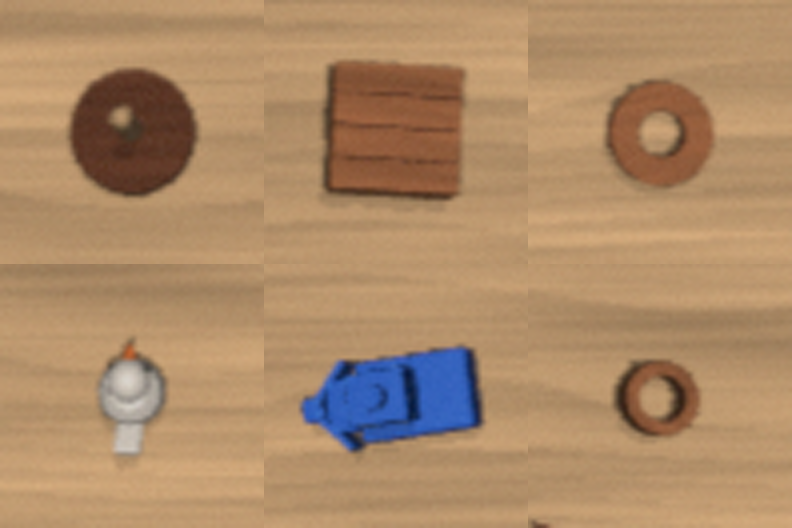

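The crops confirm the tower with its pale peg, the brown quay, and both rings. The bird's beak points away from the robot (about +x), and the boat's bow points left (about +y). Sizes and heights match the description, and tower to quay measures about 279 mm. First move is to the big ring.

```bash
cat >> h.py <<'E'
def plan(x,y,z,yawdeg):
    s=observe(); R=Ro.from_quat(s['orientation']).as_matrix()
    T=Ro.from_euler('z',yawdeg,degrees=True).as_matrix()@np.diag([-1.,1,-1])
    a=np.degrees(Ro.from_matrix(R.T@T).as_rotvec())/5
    print("plan",a.round(2),(R.T@(np.array([x,y,z])-s['position'])).round(4),"at",s['position'].round(4),"yaw",np.degrees(np.arctan2(-R[1,0],-R[0,0])).round(2),"t",s['time'])
E
python3 - <<'E'
from h import *
plan(.438,-.121,.16,0)
for n in("top","scene"):
    z=np.load(n+"0.npz"); w=cloud(n,z['d']); Z=w[...,2]
    q=w[(Z>.03)&(np.hypot(w[...,0]-.617,w[...,1]-.126)<.04)]; print(n,"peg",len(q),q.mean(0).round(4),q.min(0).round(3),q.max(0).round(3))
E
```

```text
plan [-0.01 -0.   -4.89] [-0.4489 -0.4785  0.0586] at [0.2275 0.5004 0.2182] yaw -24.45 t 0.1
top peg 40 [0.616  0.1253 0.0584] [0.61  0.12  0.032] [0.624 0.132 0.072]
scene peg 79 [0.6207 0.1221 0.0519] [0.612 0.116 0.03 ] [0.626 0.132 0.068]
```

```bash
python3 -m jog '[[0,0,-4.9,-0.449,-0.4785,0.058,0.093],[0,0,-4.9,-0.449,-0.4785,0.058,0.093],[0,0,-4.9,-0.449,-0.4785,0.058,0.093],[0,0,-4.9,-0.449,-0.4785,0.058,0.093],[0,0,-4.9,-0.449,-0.4785,0.058,0.093],[0,0,-4.9,-0.449,-0.4785,0.058,0.093],[0,0,-4.9,-0.449,-0.4785,0.058,0.093],[0,0,-4.9,-0.449,-0.4785,0.058,0.093],[0,0,-4.9,-0.449,-0.4785,0.058,0.093],[0,0,-4.9,-0.449,-0.4785,0.058,0.093]]'
python3 -c "
from h import *
plan(.438,-.121,.16,0)"
```

```text
time: 0.93
position: [0.3594, 0.1103, 0.1823]
orientation: [-0.001, 1.0, 0.0, 0.0]
ft_force: [1.5, 0.2, -0.1]
opening: 0.0932
grip_force: 0.0
plan [0.   0.   0.01] [-0.0783 -0.2314  0.0223] at [0.3594 0.1103 0.1823] yaw 0.06 t 0.9333
```

```bash
python3 -m jog '[[0,0,0,-0.078,-0.231,0.022,0.093],[0,0,0,-0.078,-0.231,0.022,0.093],[0,0,0,-0.078,-0.231,0.022,0.093],[0,0,0,-0.078,-0.231,0.022,0.093],[0,0,0,-0.078,-0.231,0.022,0.093],[0,0,0,-0.078,-0.231,0.022,0.093],[0,0,0,-0.078,-0.231,0.022,0.093],[0,0,0,-0.078,-0.231,0.022,0.093],[0,0,0,-0.078,-0.231,0.022,0.093]]'
cat >> h.py <<'E'
def look(name,zlo,zhi,c,r=.06,sv=None):
    s=observe(); p,d=imaging.camera(name); w=cloud(name,d,s)
    if sv: cv2.imwrite("pics/"+sv,p[:,:,::-1])
    q=w[(w[...,2]>zlo)&(w[...,2]<zhi)&(np.hypot(w[...,0]-c[0],w[...,1]-c[1])<r)]
    if len(q)>5:
        (x,y),a,g=cv2.minAreaRect((q[:,:2]*1000).astype(np.float32)); cc=cv2.minEnclosingCircle((q[:,:2]*1000).astype(np.float32))
        print(name,len(q),"rect %.1f %.1f"%(x,y),np.round(a,1),round(g,1),"circ",np.round(cc[0],1),round(cc[1],1),"mean",(q.mean(0)*1000).round(1),"zmax %.4f"%q[:,2].max())
    return p,w
E
python3 -c "
from h import *
look('wrist',.012,.03,(.438,-.121),sv='w1.png')
plan(.438,-.121,.005,0)"
```

```text
time: 1.68
position: [0.4371, -0.1183, 0.1601]
orientation: [-0.0, 1.0, 0.0, -0.001]
ft_force: [0.3, -0.1, 0.9]
opening: 0.093
grip_force: 0.0
wrist 2605 rect 435.8 -120.1 [62.6 62.8] 38.0 circ [ 436. -120.] 31.8 mean [ 434.9 -120.    23.2] zmax 0.0258
plan [ 0.   -0.01  0.02] [-0.001  -0.0032  0.1553] at [ 0.4371 -0.1178  0.1603] yaw 0.08 t 1.7333
```

View pics/w1.png

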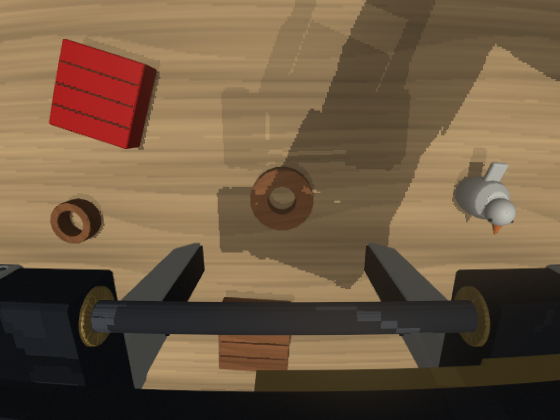

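The wrist view shows the ring at (282,198), centred between the fingers at about (0.437,-0.120). That agrees with the top and scene cameras. Descend and grip.

```bash
python3 -m jog '[[0,0,0,0,-0.002,0.04,0.093],[0,0,0,0,-0.002,0.08,0.093],[0,0,0,0,-0.002,0.12,0.093],[0,0,0,0,-0.002,0.14,0.093],[0,0,0,0,-0.002,0.155,0.093],[0,0,0,0,-0.002,0.155,0.093],[0,0,0,0,-0.002,0.155,0.05],[0,0,0,0,-0.002,0.155,0.05],[0,0,0,0,-0.002,0.155,0.05],[0,0,0,0,-0.002,0.155,0.05]]'
python3 -m jog '[[0,0,0,0,0,0,0.05],[0,0,0,0,0,0,0.05],[0,0,0,0,0,0,0.05]]'
```

```text
time: 2.57
position: [0.4382, -0.1207, 0.0065]
orientation: [-0.001, 1.0, -0.0, 0.001]
ft_force: [0.3, 0.1, 0.1]
opening: 0.0711
grip_force: 0.0
time: 2.82
position: [0.438, -0.1208, 0.0062]
orientation: [-0.0, 1.0, -0.0, 0.001]
ft_force: [-0.9, 1.2, 8.1]
opening: 0.0631
grip_force: 29.6
```

```bash
python3 -m jog '[[0,0,0,0,0,-0.04,0.05],[0,0,0,0,0,-0.08,0.05],[0,0,0,0,0,-0.12,0.05],[0,0,0,-0.181,0.247,-0.12,0.05],[0,0,0,-0.181,0.247,-0.12,0.05],[0,0,0,-0.181,0.247,-0.12,0.05],[0,0,0,-0.181,0.247,-0.12,0.05],[0,0,0,-0.181,0.247,-0.12,0.05],[0,0,0,-0.181,0.247,-0.12,0.05],[0,0,0,-0.181,0.247,-0.12,0.05]]'
python3 -m jog '[[0,0,0,0,0,0,0.05],[0,0,0,0,0,0,0.05],[0,0,0,0,0,0,0.05],[0,0,0,0,0,0,0.05]]'
python3 -c "
from h import *
plan(.619,.126,.020,0)
look('wrist',.055,.2,(.619,.126),sv='w2.png');look('top',.005,.02,(.618,.126),.05)"
```

```text
time: 3.65
position: [0.6105, 0.1167, 0.1256]
orientation: [-0.0, 1.0, -0.0, 0.0]
ft_force: [-0.8, -1.6, 0.3]
opening: 0.0635
grip_force: 29.6
time: 3.98
position: [0.6092, 0.1137, 0.1254]
orientation: [0.0, 1.0, -0.0, -0.0]
ft_force: [-0.8, 0.3, 0.6]
opening: 0.0633
grip_force: 29.6
plan [-0.   -0.01 -0.  ] [-0.0099  0.0123  0.1054] at [0.6092 0.1137 0.1254] yaw -0.01 t 3.9833
wrist 13990 rect 604.0 117.9 [62.5 77.4] 34.6 circ [600.5 115.8] 46.8 mean [601.9 115.  150. ] zmax 0.2000
```

View pics/w2.png

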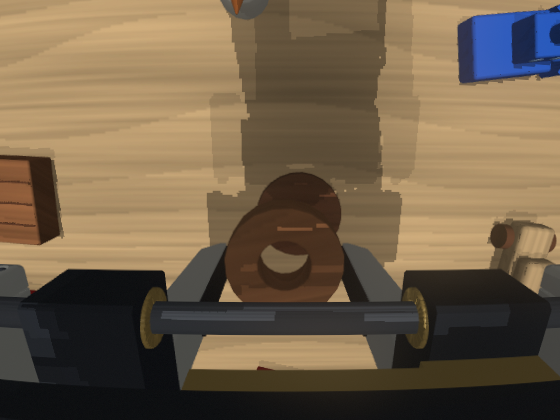

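The ring is held flat, and the tower base shows behind it at (299,213); the move stopped 16 mm short. I'll finish the shift and fit the 40 mm base circle from the wrist cloud.

```bash
python3 -m jog '[[0,0,0,-0.010,0.012,0,0.05],[0,0,0,-0.010,0.012,0,0.05],[0,0,0,-0.010,0.012,0,0.05],[0,0,0,-0.010,0.012,0,0.05]]'
python3 - <<'E'
from h import *
from scipy.optimize import least_squares
plan(.619,.126,.020,0)
s=observe();p,d=imaging.camera('wrist');w=cloud('wrist',d,s)
m=(w[...,2]>.007)&(w[...,2]<.017)&(np.hypot(w[...,0]-.618,w[...,1]-.126)<.055)
q=w[m][:,:2]; h=cv2.convexHull((q*1000).astype(np.float32))[:,0]; 
h=h[h[:,0]<np.percentile(q[:,0]*1000,60)]
f=least_squares(lambda c:np.hypot(*(h-c).T)-39.5,[618,126],loss='soft_l1')
print(len(q),len(h),f.x.round(1),np.abs(f.fun).max().round(1),q.min(0),q.max(0))
m=(w[...,2]>.105)&(w[...,2]<.155)&(p[...,0].astype(int)>p[...,2]+15)&(np.hypot(w[...,0]-.618,w[...,1]-.126)<.045)
g=w[m];print("ring",len(g),g.min(0).round(4),g.max(0).round(4),np.array(cv2.minEnclosingCircle((g[g[:,2]>.135][:,:2]*1000).astype(np.float32))[0]).round(1))
E
```

```text
time: 4.42
position: [0.6194, 0.126, 0.1254]
orientation: [-0.0, 1.0, -0.0, -0.0]
ft_force: [-0.4, 0.8, -0.6]
opening: 0.0632
grip_force: 29.6
plan [-0. -0.  0.] [ 0.0003 -0.      0.1054] at [0.6194 0.126  0.1254] yaw 0.02 t 4.4167
3026 24 [616.9 127.7] 0.3 [0.57756095 0.08822765] [0.656883   0.16696433]
ring 9009 [0.5854 0.0819 0.1212] [0.6389 0.16   0.1538] [618.8 120.3]
```

```bash
python3 -m jog '[[0,0,0,0,0.001,0.02,0.05],[0,0,0,0,0.001,0.04,0.05],[0,0,0,0,0.001,0.06,0.05],[0,0,0,0,0.001,0.08,0.05],[0,0,0,0,0.001,0.095,0.05],[0,0,0,0,0.001,0.106,0.05],[0,0,0,0,0.001,0.106,0.05],[0,0,0,0,0.001,0.106,0.093],[0,0,0,0,0.001,0.106,0.093],[0,0,0,0,0.001,0.106,0.093]]'
```

```text
time: 5.3
position: [0.6202, 0.1277, 0.0204]
orientation: [-0.0, 1.0, 0.0, 0.001]
ft_force: [-0.0, 0.8, -0.1]
opening: 0.0784
grip_force: 0.0
```

```bash
python3 -m jog '[[0,0,0,0,0,0,0.093],[0,0,0,0,0,0,0.093],[0,0,0,0,0,-0.04,0.093],[0,0,0,0,0,-0.08,0.093],[0,0,0,0,0,-0.12,0.093],[0,0,0,0.05,-0.04,-0.135,0.093],[0,0,0,0.158,-0.47,-0.135,0.093],[0,0,0,0.158,-0.47,-0.135,0.093],[0,0,0,0.158,-0.47,-0.135,0.093],[0,0,0,0.158,-0.47,-0.135,0.093]]'
python3 -c "
from h import *
look('top',.025,.05,(.618,.127),.045,sv='t2.png');plan(.462,-.343,.155,0)"
```

```text
time: 6.13
position: [0.5419, -0.0595, 0.1515]
orientation: [-0.001, 1.0, -0.0, 0.0]
ft_force: [1.1, -0.5, -0.1]
opening: 0.0929
grip_force: 0.0
top 434 rect 616.8 127.7 [62.8 60.9] 88.2 circ [617.1 127.2] 31.9 mean [616.7 126.8  32.9] zmax 0.0485
plan [-0.02 -0.   -0.02] [ 0.078  -0.2778 -0.0031] at [ 0.5405 -0.0653  0.1514] yaw -0.09 t 6.1833
```

```bash
python3 -c "
import cv2
p=cv2.imread('pics/t2.png');cv2.imwrite('pics/t2c.png',cv2.resize(p[150:300,180:380],(600,450),interpolation=2))"
```

```text
(no output)
```

View pics/t2c.png

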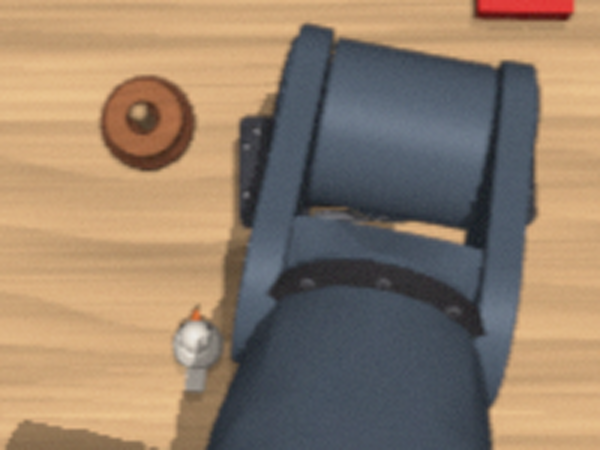

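The big ring sits flat on the base at (148,122) in the crop, centred (617,127) mm with its top near 33 mm. On to the small ring.

```bash
python3 -m jog '[[0,0,0,0.078,-0.278,0,0.093],[0,0,0,0.078,-0.278,0,0.093],[0,0,0,0.078,-0.278,0,0.093],[0,0,0,0.078,-0.278,0,0.093],[0,0,0,0.078,-0.278,0,0.093],[0,0,0,0.078,-0.278,0,0.093],[0,0,0,0.078,-0.278,0,0.093],[0,0,0,0.078,-0.278,0,0.093],[0,0,0,0.078,-0.278,0,0.093],[0,0,0,0.078,-0.278,0,0.093]]'
python3 -c "
from h import *
look('wrist',.012,.03,(.462,-.343),.04)
plan(.462,-.343,.006,0)"
```

```text
time: 7.02
position: [0.4649, -0.3356, 0.1509]
orientation: [-0.0, 1.0, 0.0, -0.0]
ft_force: [-0.7, 0.3, 0.1]
opening: 0.0928
grip_force: 0.0
wrist 1195 rect 460.6 -343.6 [45.1 44.9] 34.7 circ [ 460.6 -343.5] 22.9 mean [ 459.9 -343.5   22.6] zmax 0.0254
plan [ 0.   -0.    0.02] [ 0.0032 -0.0079  0.1449] at [ 0.4652 -0.3351  0.1509] yaw 0.09 t 7.0667
```

```bash
python3 -m jog '[[0,0,0,0.004,-0.0085,0.04,0.093],[0,0,0,0.004,-0.0085,0.08,0.093],[0,0,0,0.004,-0.0085,0.12,0.093],[0,0,0,0.004,-0.0085,0.145,0.093],[0,0,0,0.004,-0.0085,0.145,0.093],[0,0,0,0.004,-0.0085,0.145,0.03],[0,0,0,0.004,-0.0085,0.145,0.03],[0,0,0,0.004,-0.0085,0.145,0.03],[0,0,0,0.004,-0.0085,0.145,0.03],[0,0,0,0.004,-0.0085,0.145,0.03]]'
python3 -m jog '[[0,0,0,0,0,0,0.03],[0,0,0,0,0,0,0.03],[0,0,0,0,0,0,0.03],[0,0,0,0,0,0,0.03],[0,0,0,0,0,0,0.03],[0,0,0,0,0,0,0.03]]'
```

```text
time: 7.9
position: [0.4613, -0.3445, 0.0066]
orientation: [-0.001, 1.0, -0.0, 0.0]
ft_force: [-1.0, -0.2, -0.1]
opening: 0.064
grip_force: 0.0
time: 8.4
position: [0.461, -0.3446, 0.006]
orientation: [-0.0, 1.0, -0.0, 0.0]
ft_force: [0.5, 0.4, 3.6]
opening: 0.0447
grip_force: 30.0
```

```bash
python3 -m jog '[[0,0,0,0,0,-0.04,0.03],[0,0,0,0,0,-0.08,0.03],[0,0,0,0,0,-0.12,0.03],[0,0,0,-0.1575,0.472,-0.13,0.03],[0,0,0,-0.1575,0.472,-0.13,0.03],[0,0,0,-0.1575,0.472,-0.13,0.03],[0,0,0,-0.1575,0.472,-0.13,0.03],[0,0,0,-0.1575,0.472,-0.13,0.03],[0,0,0,-0.1575,0.472,-0.13,0.03],[0,0,0,-0.1575,0.472,-0.13,0.03]]'
python3 -c "
from h import *
plan(.6185,.1275,.13,0)"
```

```text
time: 9.23
position: [0.5533, -0.0659, 0.1318]
orientation: [-0.0, 1.0, -0.0, 0.0]
ft_force: [-0.2, -0.3, -0.9]
opening: 0.0443
grip_force: 30.0
plan [-0.    0.    0.01] [-0.0654  0.1933  0.0018] at [ 0.5533 -0.0659  0.1318] yaw 0.04 t 9.2333
```

```bash
python3 -m jog '[[0,0,0,-0.0655,0.193,0,0.03],[0,0,0,-0.0655,0.193,0,0.03],[0,0,0,-0.0655,0.193,0,0.03],[0,0,0,-0.0655,0.193,0,0.03],[0,0,0,-0.0655,0.193,0,0.03],[0,0,0,-0.0655,0.193,0,0.03],[0,0,0,-0.0655,0.193,0,0.03],[0,0,0,-0.0655,0.193,0,0.03],[0,0,0,-0.0655,0.193,0,0.03]]'
python3 -c "
from h import *
plan(.6185,.1275,.042,0)
look('wrist',.022,.04,(.617,.127),.05)"
```

```text
time: 9.98
position: [0.6181, 0.124, 0.1316]
orientation: [0.0, 1.0, -0.0, -0.0]
ft_force: [0.5, -0.6, 0.1]
opening: 0.0448
grip_force: 30.0
plan [-0.   -0.01 -0.  ] [-0.0005  0.0035  0.0896] at [0.6181 0.124  0.1316] yaw -0.02 t 9.9833
wrist 2475 rect 615.2 127.3 [59.1 63. ] 21.9 circ [617.1 128.1] 32.0 mean [606.8 128.7  34.9] zmax 0.0399
```

```bash
python3 -m jog '[[0,0,0,0,0.004,0.01,0.03],[0,0,0,0,0.004,0.03,0.03],[0,0,0,0,0.004,0.05,0.03],[0,0,0,0,0.004,0.07,0.03],[0,0,0,0,0.004,0.0905,0.03],[0,0,0,0,0.004,0.0905,0.03],[0,0,0,0,0.004,0.0905,0.093],[0,0,0,0,0.004,0.0905,0.093],[0,0,0,0,0.004,0.0905,0.093],[0,0,0,0,0.004,0.0905,0.093]]'
python3 -m jog '[[0,0,0,0,0,0,0.093],[0,0,0,0,0,0,0.093],[0,0,0,0,0,0,0.093],[0,0,0,0,0,-0.04,0.093],[0,0,0,0,0,-0.08,0.093],[0,0,0,0,0,-0.11,0.093],[0,0,0,0.1,-0.02,-0.11,0.093],[0,0,0,0.191,-0.046,-0.11,0.093],[0,0,0,0.191,-0.046,-0.11,0.093],[0,0,0,0.191,-0.046,-0.11,0.093]]'
python3 -c "
from h import *
plan(.429,.081,.16,0)
look('top',.045,.058,(.617,.127),.05)
look('wrist',.016,.036,(.429,.08),.05,sv='w3.png')
look('top',.016,.036,(.429,.08),.05)"
```

```text
time: 10.87
position: [0.6186, 0.1291, 0.0418]
orientation: [-0.0, 1.0, 0.0, 0.0]
ft_force: [-0.4, -0.4, 0.1]
opening: 0.0663
grip_force: 0.0
time: 11.7
position: [0.4543, 0.09, 0.1513]
orientation: [-0.001, 1.0, 0.0, 0.0]
ft_force: [0.9, -0.2, 1.1]
opening: 0.093
grip_force: 0.0
plan [0.   0.   0.01] [ 0.0253 -0.009  -0.0088] at [0.4543 0.09   0.1513] yaw 0.06 t 11.7
top 193 rect 617.4 127.4 [44.8 44.4] 29.2 circ [617.8 128.3] 23.2 mean [616.9 127.6  53.8] zmax 0.0579
wrist 56 rect 427.7 84.1 [40.2 30.6] 76.9 circ [431.7  83. ] 20.4 mean [419.7  85.2  30.2] zmax 0.0360
```

View pics/w3.png

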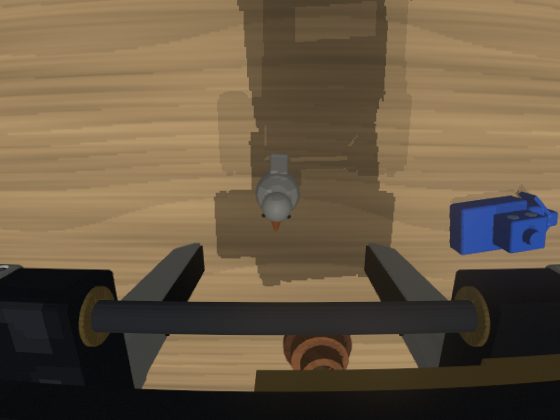

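Both rings are stacked, the small one's top at about 54–56 mm. The bird stands at about (278,193) with its tail at (279,160) and its beak at (276,228), so its yaw is near 0. I'll refine its centre.

```bash
python3 - <<'E'
from h import *
for n in('wrist','top','scene'):
    s=observe();p,d=imaging.camera(n);w=cloud(n,d,s)
    m=(w[...,2]>.01)&(w[...,2]<.075)&(np.hypot(w[...,0]-.429,w[...,1]-.081)<.055)
    q=w[m]*1000; c=p[m].astype(int)
    bk=c[:,0]>c[:,2]+60
    t=q[(q[:,2]>25)&(q[:,2]<48)&(q[:,0]<410)]
    b=q[(q[:,2]>20)&(q[:,2]<52)&(q[:,0]>412)]
    hd=q[q[:,2]>58]
    print(n,len(q),"x",q[:,0].min().round(1),q[:,0].max().round(1),"beak",bk.sum(),q[bk].mean(0).round(1) if bk.any() else '',"tail",len(t),t.mean(0).round(1),"body y",b[:,1].min().round(1),b[:,1].max().round(1),"head",hd.mean(0).round(1))
E
```

```text
wrist 2102 x 394.5 460.5 beak 45 [454.6  82.4  59.3] tail 316 [402.   84.4  42.6] body y 62.8 102.9 head [438.4  82.9  65. ]Traceback (most recent call last):
  File "<stdin>", line 10, in <module>
    return umr_minimum(a, axis, None, out, keepdims, initial, where)
ValueError: zero-size array to reduction operation minimum which has no identity
```

```bash
python3 -m jog '[[0,0,-0.4,0.022,-0.007,0.03,0.093],[0,0,-0.4,0.022,-0.007,0.03,0.093],[0,0,-0.4,0.022,-0.007,0.03,0.093],[0,0,-0.4,0.022,-0.007,0.03,0.093]]'
python3 -c "
from h import *
plan(.432,.083,.007,-2)"
```

```text
time: 12.28
position: [0.436, 0.0836, 0.1219]
orientation: [-0.018, 1.0, 0.0, 0.001]
ft_force: [-0.6, -0.3, -0.3]
opening: 0.0927
grip_force: 0.0
plan [0.   0.01 0.8 ] [ 0.0042 -0.0005  0.1149] at [0.436  0.0836 0.1219] yaw 2.01 t 12.2833
```

```bash
python3 -m jog '[[0,0,0.8,0.004,-0.0005,0,0.093],[0,0,0.8,0.004,-0.0005,0.03,0.093],[0,0,0.8,0.004,-0.0005,0.06,0.093],[0,0,0.8,0.004,-0.0005,0.09,0.093],[0,0,0.8,0.004,-0.0005,0.115,0.093],[0,0,0.8,0.004,-0.0005,0.115,0.093],[0,0,0.8,0.004,-0.0005,0.115,0.02],[0,0,0.8,0.004,-0.0005,0.115,0.02],[0,0,0.8,0.004,-0.0005,0.115,0.02],[0,0,0.8,0.004,-0.0005,0.115,0.02]]'
python3 -m jog '[[0,0,0,0,0,0,0.02],[0,0,0,0,0,0,0.02],[0,0,0,0,0,0,0.02],[0,0,0,0,0,0,0.02],[0,0,0,0,0,0,0.02],[0,0,0,0,0,0,0.02]]'
```

```text
time: 13.12
position: [0.4315, 0.0828, 0.0077]
orientation: [0.017, 1.0, 0.0, 0.001]
ft_force: [-0.5, -1.0, -0.4]
opening: 0.0705
grip_force: 0.0
time: 13.62
position: [0.4305, 0.0827, 0.0064]
orientation: [0.017, 1.0, 0.0, 0.0]
ft_force: [-0.5, 0.1, 3.5]
opening: 0.0401
grip_force: 30.0
```

```bash
python3 -m jog '[[0,0,0,0,0,-0.03,0.02],[0,0,0,0,0,-0.06,0.02],[0,0,0,0,0,-0.09,0.02],[0,0,0,-0.03,-0.04,-0.09,0.02],[0,0,0,-0.176,-0.2287,-0.09,0.02],[0,0,0,-0.176,-0.2287,-0.09,0.02],[0,0,0,-0.176,-0.2287,-0.09,0.02],[0,0,0,-0.176,-0.2287,-0.09,0.02],[0,0,0,-0.176,-0.2287,-0.09,0.02],[0,0,0,-0.176,-0.2287,-0.09,0.02]]'
python3 -m jog '[[0,0,0,-0.01,-0.01,0,0.02],[0,0,0,-0.01,-0.01,0,0.02],[0,0,0,-0.01,-0.01,0,0.02],[0,0,0,-0.01,-0.01,0,0.02]]'
python3 -c "
from h import *
plan(.5985,-.152,.0375,-2)
look('wrist',.02,.04,(.5995,-.152),.06)
look('wrist',.06,.16,(.5995,-.152),.06,sv='w4.png')"
```

```text
time: 14.45
position: [0.5992, -0.154, 0.0959]
orientation: [0.017, 1.0, 0.0, -0.0]
ft_force: [0.1, 0.6, -0.2]
opening: 0.0405
grip_force: 30.0
time: 14.78
position: [0.6072, -0.1612, 0.0958]
orientation: [0.017, 1.0, 0.0, -0.001]
ft_force: [0.9, -0.1, -1.2]
opening: 0.0401
grip_force: 30.0
plan [ 0.01 -0.02  0.01] [0.0089 0.0089 0.0583] at [ 0.6072 -0.1612  0.0958] yaw -1.93 t 14.7833
wrist 7799 rect 596.1 -151.4 [80.6 74.9] 86.2 circ [ 594.8 -151. ] 52.5 mean [ 587.2 -150.    31.5] zmax 0.0339
wrist 10265 rect 600.7 -159.2 [52.8 54.1] 41.1 circ [ 601.6 -160. ] 35.8 mean [ 598.4 -159.8  135.5] zmax 0.1599
```

View pics/w4.png

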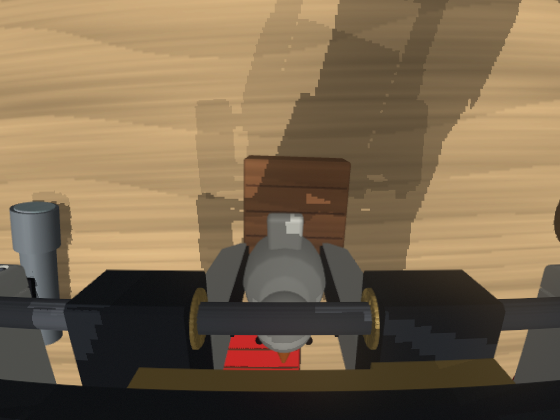

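The bird is held upright above the brown quay, which is centred at about (0.599,-0.1515). Shift back and lower it.

```bash
python3 -m jog '[[0,0,0,0.0085,0.0095,0,0.02],[0,0,0,0.0085,0.0095,0.015,0.02],[0,0,0,0.0085,0.0095,0.03,0.02],[0,0,0,0.0085,0.0095,0.045,0.02],[0,0,0,0.0085,0.0095,0.054,0.02],[0,0,0,0.0085,0.0095,0.0585,0.02],[0,0,0,0.0085,0.0095,0.0585,0.02],[0,0,0,0.0085,0.0095,0.0585,0.02]]'
```

```text
time: 15.55
position: [0.6002, -0.1523, 0.0383]
orientation: [0.017, 1.0, -0.0, 0.0]
ft_force: [-0.2, -0.7, -0.3]
opening: 0.0404
grip_force: 30.0
```

```bash
python3 -m jog '[[0,0,0,0,0,0,0.07],[0,0,0,0,0,0,0.07],[0,0,0,0,0,0,0.07],[0,0,0,0,0,0,0.07],[0,0,0,0,0,0,0.07],[0,0,0,0,0,-0.02,0.07],[0,0,0,0,0,-0.05,0.07],[0,0,0,0,0,-0.08,0.09],[0,0,0,0,0,-0.11,0.09],[0,0,0,0,0,-0.12,0.09]]'
python3 -c "
from h import *
plan(.468,.31,.16,0)"
```

```text
time: 16.38
position: [0.6015, -0.153, 0.1623]
orientation: [0.017, 1.0, -0.001, 0.003]
ft_force: [0.3, 0.6, 0.9]
opening: 0.0859
grip_force: 0.0
plan [-0.02  0.06 -0.39] [0.1493 0.4582 0.0007] at [ 0.6015 -0.153   0.1623] yaw -1.96 t 16.3833
```

```bash
python3 -c "
from h import *
look('top',.049,.058,(.467,.315),.05);look('scene',.049,.058,(.467,.315),.05)
look('top',.01,.03,(.467,.315),.08);look('top',.06,.07,(.467,.315),.08)
look('top',.05,.2,(.6,-.152),.05);look('scene',.05,.2,(.6,-.152),.05)"
```

```text
top 170 rect 465.8 314.5 [32.2 36.8] 8.0 circ [466.  314.5] 22.1 mean [465.5 314.   52.9] zmax 0.0578
scene 133 rect 467.8 314.1 [32.6 39.6] 6.8 circ [466.8 314. ] 24.6 mean [469.8 311.5  52.4] zmax 0.0568
top 553 rect 464.7 316.1 [ 54.3 104.3] 7.4 circ [465.7 314.4] 54.4 mean [465.8 305.3  23.9] zmax 0.0299
top 29 rect 466.1 314.8 [13.1 11.9] 89.1 circ [465.4 314.3] 7.2 mean [466.  314.3  63.2] zmax 0.0672
scene 551 rect 604.8 -149.0 [82.1 67.1] 54.7 circ [ 608.7 -152.3] 49.0 mean [ 604.9 -150.7   93.5] zmax 0.2000
```

```bash
python3 -m jog '[[0,0,16.1,0.1514,0.4626,0,0.093],[0,0,16.1,0.1514,0.4626,0,0.093],[0,0,16.1,0.1514,0.4626,0,0.093],[0,0,16.1,0.1514,0.4626,0,0.093],[0,0,16.1,0.1514,0.4626,0,0.093],[0,0,16.1,0.1514,0.4626,0,0.093],[0,0,16.1,0.1514,0.4626,0,0.093],[0,0,16.1,0.1514,0.4626,0,0.093],[0,0,16.1,0.1514,0.4626,0,0.093],[0,0,16.1,0.1514,0.4626,0,0.093]]'
python3 -c "
from h import *
plan(.466,.3145,.12,-82.5)"
```

```text
time: 17.52
position: [0.4905, 0.2237, 0.1564]
orientation: [0.569, 0.823, -0.001, -0.001]
ft_force: [0.3, 0.2, -0.7]
opening: 0.093
grip_force: 0.0
plan [-0.02  0.    2.64] [0.0936 0.0093 0.0364] at [0.4905 0.2237 0.1564] yaw -69.29 t 17.5167
```

```bash
python3 -m jog '[[0,0,2.6,0.0936,0.009,0.03,0.093],[0,0,2.6,0.0936,0.009,0.03,0.093],[0,0,2.6,0.0936,0.009,0.03,0.093],[0,0,2.6,0.0936,0.009,0.03,0.093],[0,0,2.6,0.0936,0.009,0.03,0.093],[0,0,2.6,0.0936,0.009,0.03,0.093]]'
python3 -c "
from h import *
plan(.466,.3145,.029,-82.5)
look('wrist',.048,.058,(.466,.3145),.035)
look('top',.046,.2,(.6,-.152),.05,sv='t3.png');look('scene',.046,.2,(.6,-.152),.05)
p=cv2.imread('pics/t3.png');cv2.imwrite('pics/t3c.png',cv2.resize(p[150:250,190:390],(800,400),interpolation=2))"
```

```text
time: 18.02
position: [0.4667, 0.312, 0.1272]
orientation: [0.656, 0.755, -0.001, -0.0]
ft_force: [-0.4, -1.0, -0.4]
opening: 0.093
grip_force: 0.0
plan [-0.01  0.01  0.11] [ 0.0026 -0.0002  0.0982] at [0.4667 0.312  0.1272] yaw -81.95 t 18.0167
wrist 1486 rect 465.0 316.2 [31.7 36.3] 8.4 circ [465.3 315.8] 23.0 mean [464.9 317.7  55.2] zmax 0.0578
top 309 rect 594.5 -152.2 [51.1 48.8] 42.4 circ [ 597.1 -152.3] 32.6 mean [ 596.5 -150.5   78.1] zmax 0.0989
scene 469 rect 598.6 -154.5 [65.1 38.2] 12.0 circ [ 598.7 -154.6] 33.2 mean [ 605.1 -156.9   74.9] zmax 0.1007
```

View pics/t3c.png

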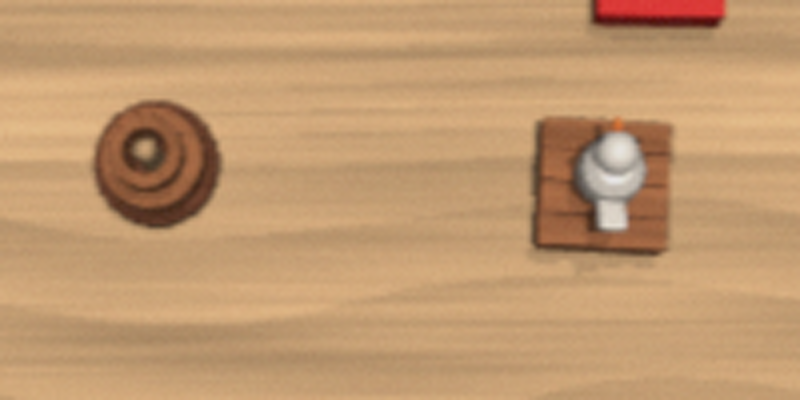

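In the crop, both rings are on the peg at (157,160) and the bird stands upright in the middle of the quay at (612,170), its top at 98 mm. Now grip the boat.

```bash
python3 -m jog '[[0,0,0.1,0.003,-0.001,0.03,0.093],[0,0,0.1,0.003,-0.001,0.06,0.093],[0,0,0.1,0.003,-0.001,0.085,0.093],[0,0,0.1,0.003,-0.001,0.097,0.093],[0,0,0.1,0.003,-0.001,0.097,0.093],[0,0,0.1,0.003,-0.001,0.097,0.02],[0,0,0.1,0.003,-0.001,0.097,0.02],[0,0,0.1,0.003,-0.001,0.097,0.02],[0,0,0.1,0.003,-0.001,0.097,0.02],[0,0,0.1,0.003,-0.001,0.097,0.02]]'
python3 -m jog '[[0,0,0,0,0,0,0.02],[0,0,0,0,0,0,0.02],[0,0,0,0,0,0,0.02],[0,0,0,0,0,0,0.02],[0,0,0,0,0,0,0.02],[0,0,0,0,0,0,0.02],[0,0,0,0,0,0,0.02],[0,0,0,0,0,0,0.02]]'
```

```text
time: 19.0
position: [0.4657, 0.3159, 0.0316]
orientation: [0.659, 0.752, 0.001, 0.0]
ft_force: [-0.1, 0.3, -0.5]
opening: 0.0645
grip_force: 0.0
time: 19.67
position: [0.4652, 0.3157, 0.0307]
orientation: [0.659, 0.752, 0.0, -0.0]
ft_force: [0.5, -0.4, -0.3]
opening: 0.0318
grip_force: 29.9
```

```bash
python3 -m jog '[[0,0,0,0,0,-0.03,0.02],[0,0,0,0,0,-0.06,0.02],[0,0,0,0,0,-0.09,0.02],[0,0,0,0,0,-0.11,0.02],[0,0,0,0,0,-0.11,0.02]]'
python3 -c "
from h import *
plan(.6083,-.0123,.14,-93.7)"
```

```text
time: 20.08
position: [0.4669, 0.3167, 0.1449]
orientation: [0.659, 0.752, 0.003, 0.001]
ft_force: [1.1, 0.6, 0.2]
opening: 0.032
grip_force: 29.9
plan [ 0.07 -0.03  2.25] [-0.3447  0.097   0.0046] at [0.4669 0.3167 0.1449] yaw -82.47 t 20.0833
```

```bash
python3 -m jog '[[0,0,2.25,-0.345,0.097,0,0.02],[0,0,2.25,-0.345,0.097,0,0.02],[0,0,2.25,-0.345,0.097,0,0.02],[0,0,2.25,-0.345,0.097,0,0.02],[0,0,2.25,-0.345,0.097,0,0.02],[0,0,2.25,-0.345,0.097,0,0.02],[0,0,2.25,-0.345,0.097,0,0.02],[0,0,2.25,-0.345,0.097,0,0.02],[0,0,2.25,-0.345,0.097,0,0.02],[0,0,2.25,-0.345,0.097,0,0.02]]'
python3 -m jog '[[0,0,0,0,0,0,0.02],[0,0,0,0,0,0,0.02],[0,0,0,0,0,0,0.02]]'
python3 -c "
from h import *
plan(.6083,-.0123,.0315,-93.7)"
```

```text
time: 20.92
position: [0.6076, -0.0181, 0.1393]
orientation: [0.731, 0.682, -0.0, 0.0]
ft_force: [-0.1, -0.3, -1.4]
opening: 0.0321
grip_force: 29.9
time: 21.17
position: [0.6061, -0.0126, 0.1402]
orientation: [0.729, 0.684, -0.0, -0.0]
ft_force: [0.3, 0.6, -0.9]
opening: 0.0318
grip_force: 29.9
plan [-0.01 -0.    0.01] [0.0004 0.0023 0.1087] at [ 0.6061 -0.0126  0.1402] yaw -93.66 t 21.1667
```

```bash
python3 -m jog '[[0,0,0,0,0.002,0.03,0.02],[0,0,0,0,0.002,0.06,0.02],[0,0,0,0,0.002,0.085,0.02],[0,0,0,0,0.002,0.1,0.02],[0,0,0,0,0.002,0.108,0.02],[0,0,0,0,0.002,0.108,0.02],[0,0,0,0,0.002,0.108,0.02]]'
python3 -m jog '[[0,0,0,0,0,0,0.08],[0,0,0,0,0,0,0.08],[0,0,0,0,0,0,0.08],[0,0,0,0,0,0,0.08],[0,0,0,0,0,0,0.08],[0,0,0,0,0,0,0.08],[0,0,0,0,0,-0.03,0.08],[0,0,0,0,0,-0.07,0.08],[0,0,0,0,0,-0.11,0.08],[0,0,0,0,0,-0.14,0.08]]'
python3 -m jog '[[0,0,0,0,-0.25,-0.05,0.08],[0,0,0,0,-0.25,-0.05,0.08],[0,0,0,0,-0.25,-0.05,0.08],[0,0,0,0,-0.25,-0.05,0.08],[0,0,0,0,-0.25,-0.05,0.08],[0,0,0,0,-0.25,-0.05,0.08],[0,0,0,0,-0.25,-0.05,0.08],[0,0,0,0,-0.25,-0.05,0.08],[0,0,0,0,-0.25,-0.05,0.08]]'
python3 -c "
from h import *
for n in('scene','top'):
    look(n,.049,.058,(.608,-.012),.05)
    look(n,.045,.058,(.617,.127),.05); look(n,.022,.038,(.617,.127),.05)
    look(n,.022,.038,(.6,-.152),.065); look(n,.046,.11,(.6,-.152),.05)
    look(n,.01,.06,(.669,.346),.09); look(n,.01,.06,(.654,-.383),.1,sv=n+'9.png')
p=[cv2.imread('pics/%s9.png'%n)[60:360,100:480] for n in('top','scene')]
cv2.imwrite('pics/fin.png',np.hstack(p))"
```

```text
time: 21.75
position: [0.6087, -0.013, 0.033]
orientation: [0.729, 0.684, 0.0, 0.0]
ft_force: [0.5, -0.5, -0.7]
opening: 0.0317
grip_force: 30.0
time: 22.58
position: [0.6091, -0.0138, 0.176]
orientation: [0.73, 0.684, 0.001, 0.001]
ft_force: [0.4, 0.6, 0.0]
opening: 0.0802
grip_force: 0.0
time: 23.33
position: [0.3599, 0.0024, 0.2232]
orientation: [0.73, 0.684, 0.001, 0.001]
ft_force: [0.3, 0.6, 0.4]
opening: 0.08
grip_force: 0.0
scene 190 rect 611.1 -13.8 [31.8 37.4] 1.1 circ [611.1 -14.4] 21.4 mean [612.3 -15.7  53. ] zmax 0.0578
scene 259 rect 619.3 126.0 [43.5 45.9] 39.0 circ [618.8 126.5] 24.2 mean [620.8 124.3  52.5] zmax 0.0577
scene 306 rect 622.0 120.2 [63.  53.5] 28.1 circ [619.  125.6] 33.1 mean [625.5 114.1  30.9] zmax 0.0380
scene 1068 rect 600.4 -151.6 [82.1 82. ] 86.5 circ [ 601.2 -151.9] 56.0 mean [ 606.4 -157.3   28.9] zmax 0.0377
scene 466 rect 598.8 -155.1 [64.4 36.2] 9.9 circ [ 598.7 -154.1] 32.5 mean [ 605.  -156.9   75.2] zmax 0.1013
scene 769 rect 670.4 345.1 [58.5 91.5] 82.6 circ [670.8 348.5] 47.9 mean [674.6 338.2  31.1] zmax 0.0515
scene 1171 rect 655.1 -383.2 [ 36.  132.1] 79.4 circ [ 654.5 -385.5] 67.3 mean [ 654.3 -383.    28.8] zmax 0.0390
top 166 rect 608.9 -14.2 [34. 32.] 89.2 circ [609.9 -14.1] 22.4 mean [609.2 -14.6  53. ] zmax 0.0574
top 184 rect 617.7 127.7 [44.  44.5] 41.4 circ [617.8 128. ] 23.2 mean [617.2 127.4  54. ] zmax 0.0578
top 253 rect 617.1 126.7 [62.9 62.1] 34.9 circ [616.8 126.8] 32.0 mean [612.6 122.8  32.4] zmax 0.0380
top 737 rect 599.4 -152.5 [80.4 80.6] 86.6 circ [ 599.1 -151.8] 54.8 mean [ 596.4 -150.1   28.8] zmax 0.0365
top 310 rect 597.1 -150.5 [40.6 60.9] 64.9 circ [ 597.1 -153.3] 32.5 mean [ 596.5 -150.5   77.8] zmax 0.0994
top 710 rect 668.3 346.4 [56.2 90.2] 84.0 circ [668.5 345. ] 47.8 mean [665.2 342.9  32.7] zmax 0.0522
top 673 rect 654.7 -382.0 [ 35.5 133.1] 77.9 circ [ 654.9 -379.2] 67.0 mean [ 649.7 -377.2   28.6] zmax 0.0390
```

View pics/fin.png

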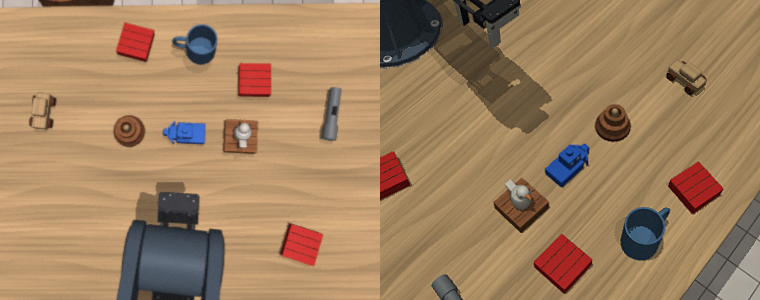

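The boat is at (609,-14) mm against a target of (608,-12). The rings, the bird, the car and the flashlight are all where they should be, and the gripper is clear, so I'm handing in.

```bash
python3 -m jog '[[0,0,0,0,0,0,0.08],[0,0,0,0,0,0,0.08],[0,0,0,0,0,0,0.08]]'; python3 -c "
from workcell import ticket
print(ticket.close_job())"
```

```text
time: 24.28
position: [0.3591, 0.0025, 0.2228]
orientation: [0.73, 0.684, 0.0, 0.0]
ft_force: [0.4, -0.0, 0.4]
opening: 0.0803
grip_force: 0.0
the job is handed in; nothing more can be done
None
```

The harbour is set up and handed in after 24 s of robot time: the last images showed rings, bird and boat in place within tolerance and the flashlight and car unmoved, but hand-in returned no verdict.

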